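Feed the chopping board into the slot steriliser with the push stick

ROBOT

A 6-joint arm with a two-finger parallel gripper is mounted at the origin on a cart in front of the work surface, level with it; the furniture and walls round the work are solid. World frame = base frame: x ahead of the robot, y to its left, z up, the work surface at z = 0. Lengths are in mm, angles in rad, forces in N, time in s.
With the tool pointing down it reaches from about 350 to 975 mm from the base axis. Payload 7.1 kg.
Tool frame: the origin (TCP) lies at the very end of the fingers, on their centre line; the grasp point (between the pads) lies 19 mm behind it (ctrl.grip_point_offset is the distance from the TCP to the grasp point, in mm); x points along the fingers, y is the direction in which the jaws open and shut, and the axes are right-handed (so a half turn about x gives the same grasp; the last joint's range is limited). The gripper opens to 88 mm and grips with 3 to 60 N. Pads are 20 mm wide; open, the fingers measure 115 mm over their backs; the gripper's body (75 mm by 178 mm) begins 61 mm behind the grasp point.
Start: joints at [-1.346, 0.423, 1.63, -0, 1.089, -0.019], TCP at [150.889, -606.496, 222.675] pointing down, gripper open.
Joint ranges: [-3, 3], [-0.9, 2.11], [0.09, 2.58], [-1.31, 4.45], [0.11, 2.69], [-2.54, 2.54]. Speed limits (rad/s): [2.39, 2.39, 3.01, 3.14, 3.14, 3.14].

INTERFACE

Orientations are given as a rotation vector (axis times angle).
In Python, from workcell import ctrl, vision, workorder gives the robot as it stands.
- The arm moves only by the shell command python3 -m crank 'ROWS'. ROWS is JSON, a list of rows, each a list of 3 entries, a list of its own where there are three numbers: the shift along the tool's x, y, z in m, then the turn, a rotation vector about the tool's x, y, z in rad, then the finger opening in m, from 0 to 0.0878. In form: [[[dx, dy, dz], [wx, wy, wz], jaw], ...]. A call has exactly 8 rows; each row shifts and turns the commanded pose from where the row before left it, along the tool's axes as they then stand; what a row does not reach is not made up. A row lasts 1/12 s, in which the tool goes at most 41.7 mm and 7.16 degrees, less where a joint would pass 70% of its speed; a pose out of reach is approached as far as the arm can. A call with a gripper value outside its range is refused whole. The fingers move at their own pace and stop on an object; the grip force is fixed at half the most. Time passes only in rows, so rows that do not move let the fingers close, or fill a call up. It gives the time, the measured TCP pose, the force and the opening at its end, in the units of the state.
- ctrl.get_obs(): the state, without advancing time (a new reading comes with each control period).
- vision.get_image(name): name is "scene" or "side" or "wrist"; returns a dict with "img" (480x640x3 uint8, blue, green, red), "mtx" (3x3 intrinsics, pixels), "rvec" (rotation vector, rad) and "tvec" (3), from world to camera coordinates, as OpenCV has them; the wrist camera has in their place "hand_eye" (4x4, takes a point from camera to tool coordinates, whose origin is the TCP and whose axes are the tool frame's). Camera axes: x right, y down, z forward; pixel columns grow to the right and rows downward; lengths in mm; the calibration is good to about 2 mm. A picture is of the moment at which its call begins: read the wrist's pose just before it. There is no depth.
- workorder.close_job(): hands the job in, once; it reports no verdict.
The state is a dict: "t": time; "qpos": joint angles; "qvel": joint speeds; "joint_torque": joint torques, N m; "ee_pos": TCP position; "orientation": TCP orientation; "ft_force": force on the tool from outside, world axes, zero at the start; "moment": the same for the moment, N m; "width": finger opening in mm.
Only numpy, scipy, OpenCV 4.12 (cv2) and the standard library are available. Lean on these libraries where they do the work, as an engineer would, in place of code of your own. Each camera call takes 0.05 s, during which the arm holds its last target.

TASK

Put the small chopping board into the steriliser: take the wooden push stick, set its wide nose behind the board on the in-feed bed and push the board in under the guard until it presses firmly against the hidden sprung buffer inside, without forcing it. Never touch the board with the gripper. Then draw the stick out, leave the board resting against the buffer, and lay the stick flat on the worktop clear of the steriliser, disturbing nothing else.

Things in the scene. Friction and masses are not known exactly. Their poses are not given: they have to be found in the camera images.
- steriliser: low white and metal chopping-board steriliser, fixed, 375 x 130 x 60 mm. Origin on the worktop under the middle of the slot's mouth; x axis = feed direction (into the slot), z up. x = -190 to 0 mm: open in-feed bed (top 8 mm above the worktop) between fences 24 mm high, 105 mm apart, narrowing over the last 30 mm to the 96 mm slot. x = 0 to 185 mm: hood, 60 mm high.
- mouth (a point): middle of the steriliser's slot, in the plane of its mouth, 20 mm above the worktop (12 mm above the bed). The guard lip leaves 24 mm of height above the bed and 96 mm of width: the board and the stick's nose pass, fingers do not.
- holddown (a point): middle of a sprung hold-down bar inside the hood, 60 mm past the mouth. It presses on the board with about 4 to 5 N and keeps it where it is left. Pushing the board takes 1 to 2 N before its leading edge meets the bar, then 3 to 7 N, steady but different from day to day with friction.
- buffer: fixed rail of the sprung buffer under the hood roof, 147 mm past the mouth. Its pad meets the board's leading edge at a hand-set depth NOT shown by this pose: anywhere 127 to 167 mm past the mouth; find it by feel. Pad spring: 3 N at first touch, then +2.5 N per mm, 8 mm travel. Home = over 5 N on the pad, best 7 to 10 N more than the drag felt just before; over 16 N is too hard.
- board_center (a point): centre (half-way up) of the small wooden chopping board, 110 x 90 x 18 mm, 0.15 kg, lying flat on the in-feed bed between the fences; x axis along its 110 mm length and roughly the feed direction. Its leading and trailing edges lie 55 mm either way along x.
- stick_grip (a point): point to grip on the wooden push stick (0.12 kg): centre of its upright handle, 48 mm above the stick's flat underside. The handle is 50 mm long (x), 18 mm thick (y) and reaches 68 mm above the underside. x axis points along the stick to its nose, z up. The low bar under it is 20 mm wide, 16 mm high and runs from 52 mm behind to the nose.
- stick_nose (a point): middle of the front face of the stick's nose, 120 mm ahead of stick_grip along x and 8 mm above the underside. The nose is a cross-piece 56 mm wide, 16 mm high, 14 mm long.
- garlic: bystander: garlic bulb, 60 mm across, 59 mm high, standing on the worktop; origin under its middle
- flask: bystander: upright steel flask, 67 mm across, 216 mm high; origin under its middle
- jar: bystander: upright spice jar, 41 mm across, 105 mm high; origin under its middle

How it is judged:
By the outcome, as a careful person would: the job done as asked, in the order asked, and still so for the second after the job is handed in, with the robot touching nothing.
It also fails if it takes over 72 s, if anything falls off the work surface, if the arm or the gripper's body presses on something with over 40 N, if the wrist force passes 120 N, or if a joint passes its speed limit or range.

## Working session

There is one attempt and no reset: what is moved stays moved. The work goes in short steps, Python scripts to look and compute and a shell command to move; the robot and the scene stay as the last step left them, time stands still between calls to the robot, and variables do not carry over. Pictures are saved under pics/ and viewed, and the job is handed in when it is done.

```bash
ls; mkdir -p pics; python3 - <<'E'
from workcell import ctrl, vision
import cv2
print(ctrl.get_obs())
for n in("scene","side","wrist"):
    d=vision.get_image(n); cv2.imwrite(f"pics/{n}0.png",d["img"])
    print(n,{k:v for k,v in d.items() if k!="img"})
E
```

```text
pics
{'t': 0.0, 'qpos': array([-1.34599117e+00,  4.23811102e-01,  1.63071438e+00, -3.43088581e-05,
        1.08861072e+00, -1.89678697e-02]), 'qvel': array([-5.71048894e-04,  2.61890789e-04, -1.15610074e-03, -4.28294221e-04,
       -1.05081112e-05,  3.12867375e-04]), 'joint_torque': array([ 1.19107772e-03, -5.44617712e+01, -2.73666912e+01,  6.43346971e-02,
        2.26108701e-02, -1.13355391e-04]), 'ee_pos': array([ 150.76071585, -605.95183712,  221.91069666]), 'orientation': array([ 2.09233358,  0.25795415, -2.09273161]), 'ft_force': array([ 0.34792932, -0.43126269,  0.06570023]), 'moment': array([-0.01909077, -0.00638353, -0.01248638]), 'width': 87.58686044646794}
scene {'mtx': array([[463.86034369,   0.        , 316.06847904],
       [  0.        , 463.86034369, 235.11707754],
       [  0.        ,   0.        ,   1.        ]]), 'rvec': array([ 0.65358215, -2.62340993,  1.17117273]), 'tvec': array([595.35084224, 185.59827596, 943.99340704])}
side {'mtx': array([[514.77683794,   0.        , 319.02203658],
       [  0.        , 514.77683794, 238.30667837],
       [  0.        ,   0.        ,   1.        ]]), 'rvec': array([ 2.20293744, -0.56932289,  0.29772376]), 'tvec': array([-465.27013009,  317.14426533,  711.93730993])}
wrist {'mtx': array([[373.0054189 ,   0.        , 322.96396611],
       [  0.        , 373.0054189 , 237.96578318],
       [  0.        ,   0.        ,   1.        ]]), 'hand_eye': array([[ 7.34732402e-04, -2.98306792e-01,  9.54469757e-01,
        -1.62608833e+02],
       [ 9.99999616e-01, -2.35961229e-04, -8.43526944e-04,
        -5.12477131e-01],
       [ 4.76847674e-04,  9.54470011e-01,  2.98306504e-01,
        -8.18167592e+01],
       [ 0.00000000e+00,  0.00000000e+00,  0.00000000e+00,
         1.00000000e+00]])}
```

View pics/scene0.png

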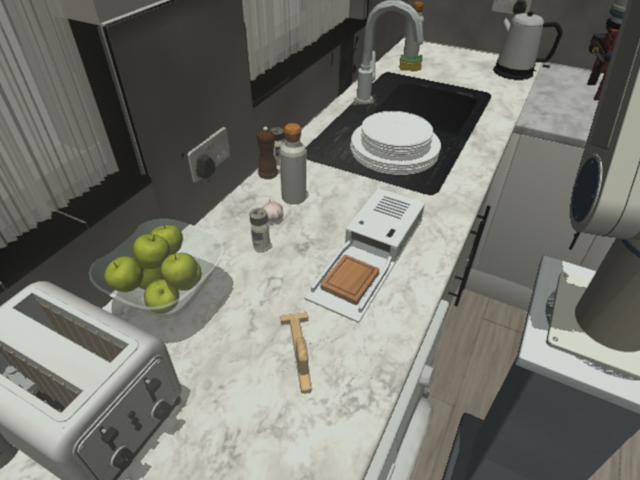

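View pics/side0.png

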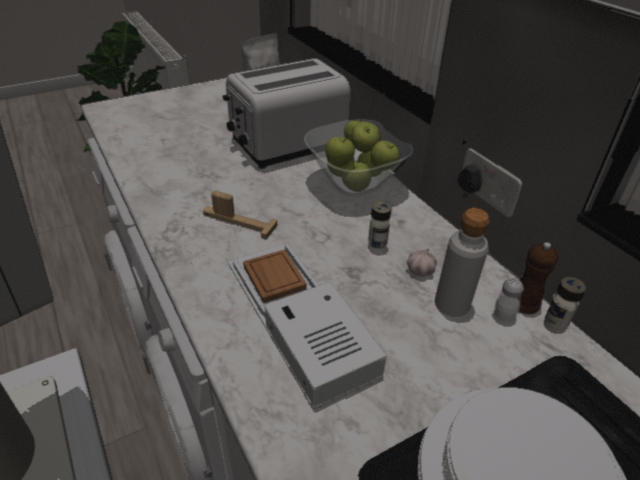

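View pics/wrist0.png

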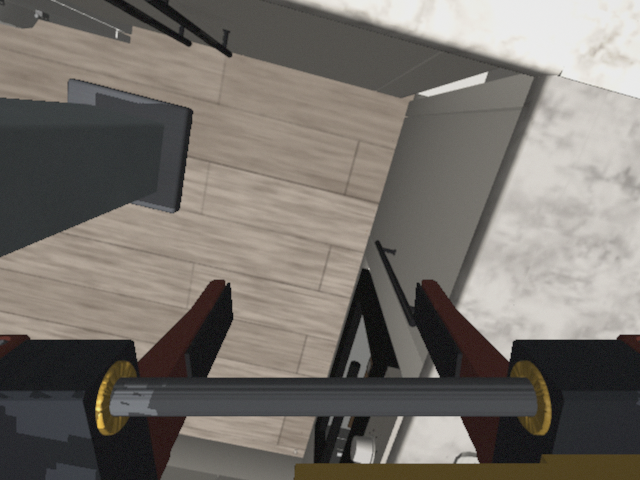

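The scene view shows the stick at about (300,350), with its nose at (294,316). The board is at (350,280) on the bed and the hood is at about (385,220). In the side view the stick is at (240,215), the board at (274,275) and the hood at (325,340). I'll zoom in for accurate pixels.

```bash
cat > h.py <<'E'
import numpy as np, cv2
from scipy.spatial.transform import Rotation as R
from workcell import ctrl, vision
def cam(d,obs=None):
    if "rvec" in d:
        Rm=cv2.Rodrigues(np.array(d["rvec"]))[0]; t=np.array(d["tvec"]).ravel(); return d["mtx"],Rm,t
    T=np.eye(4);T[:3,:3]=R.from_rotvec(obs["orientation"]).as_matrix();T[:3,3]=obs["ee_pos"]
    M=np.linalg.inv(T@d["hand_eye"]); return d["mtx"],M[:3,:3],M[:3,3]
def ray(c,uv,z):
    K,Rm,t=c; C=-Rm.T@t; v=Rm.T@np.linalg.inv(K)@np.array([uv[0],uv[1],1.]); return C+v*(z-C[2])/v[2]
def proj(c,P):
    K,Rm,t=c; q=(K@((Rm@np.atleast_2d(P).T)+t[:,None])).T; return q[:,:2]/q[:,2:]
def crop(img,x0,y0,w,h,s,fn): cv2.imwrite(fn,cv2.resize(img[y0:y0+h,x0:x0+w],None,fx=s,fy=s,interpolation=cv2.INTER_CUBIC))
E
python3 - <<'E'
from h import *
o=ctrl.get_obs(); print(R.from_rotvec(o["orientation"]).as_matrix().round(3))
a=cv2.imread("pics/scene0.png");b=cv2.imread("pics/side0.png")
crop(a,260,180,180,220,2.7,"pics/sc_z.png"); 
crop(b,190,180,200,225,2.6,"pics/si_z.png")
E
```

```text
[[-0.     0.241 -0.97 ]
 [ 0.001 -0.97  -0.241]
 [-1.    -0.001 -0.   ]]
```

View pics/sc_z.png

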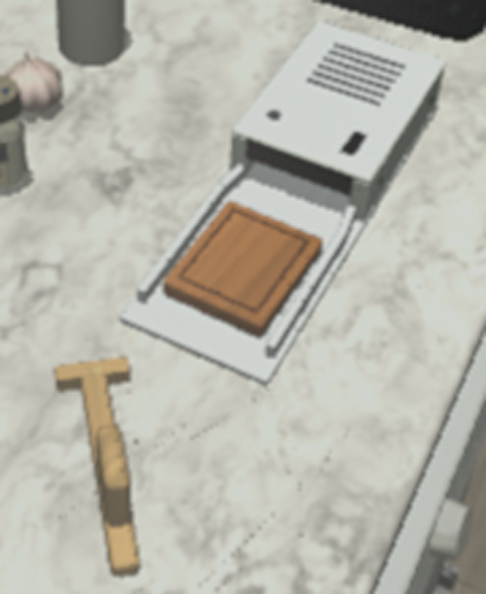

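View pics/si_z.png

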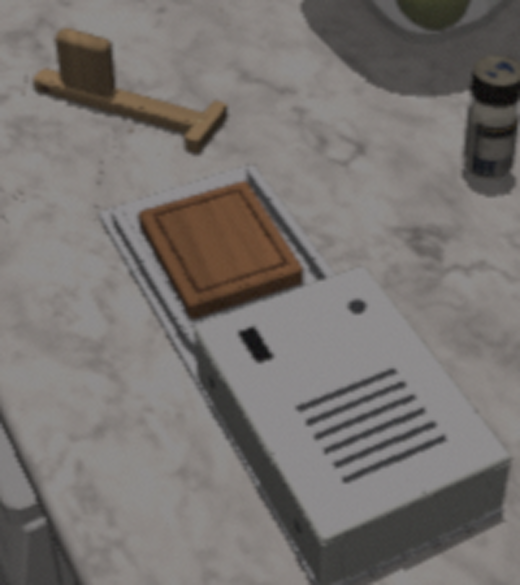

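```bash
cat > fit1.py <<'E'
from h import *
from scipy.optimize import least_squares
cs=cam(vision.get_image("scene")); ci=cam(vision.get_image("side"))
S=lambda u,v:(260+u/2.7-.3,180+v/2.7-.3); I=lambda u,v:(190+u/2.6-.3,180+v/2.6-.3)
for n,z,ps,pi in [("hood top",60,[(235,135),(355,181),(444,66),(325,28)],[(365,268),(197,325),(322,540),(508,462)]),
 ("board top",26,[(165,282),(262,322),(322,240),(233,204)],[(248,184),(140,212),(196,304),(300,270)])]:
    for c,f,p in((cs,S,ps),(ci,I,pi)):
        P=np.array([ray(c,f(*q),z) for q in p]); print(n,P[:,:2].round(1).tolist(),"ctr",P.mean(0).round(1),"fwd",((P[2]+P[3]-P[0]-P[1])/2).round(1))
print("bed left/right rear corner sc",ray(cs,S(122,319),0).round(1),ray(cs,S(267,382),0).round(1))
print("stick sc: nose L,R,tail, handle top", [ray(cs,S(*q),z).round(1) for q,z in(((56,368),16),((128,359),16),((110,574),0),((138,568),0),((100,428),68),((127,492),68))])
print("stick si", [ray(ci,I(*q),z).round(1) for q,z in(((222,103),16),((190,140),16),((35,80),16),((60,33),68),((112,45),68))])
E
python3 fit1.py
```

```text
hood top [[570.5, 43.7], [458.9, 49.3], [442.5, -133.0], [560.6, -136.1]] ctr [508.1 -44.   60. ] fwd [ -13.2 -181.     0. ]
hood top [[575.7, 34.1], [451.4, 40.5], [443.5, -142.6], [567.0, -148.5]] ctr [509.4 -54.1  60. ] fwd [  -8.3 -182.8    0. ]
board top [[559.5, 194.2], [474.6, 195.7], [467.0, 92.7], [549.5, 88.8]] ctr [512.6 142.8  26. ] fwd [  -8.8 -104.2    0. ]
board top [[561.5, 187.0], [475.0, 196.5], [471.5, 88.8], [551.9, 84.1]] ctr [515.  139.1  26. ] fwd [  -6.6 -105.3    0. ]
bed left/right rear corner sc [582.1 224.4   0. ] [454.6 227.2   0. ]
stick sc: nose L,R,tail, handle top [array([595.9, 301.5,  16. ]), array([552.2, 268.6,  16. ]), array([482.2, 421.5,   0. ]), array([467.8, 409. ,   0. ]), array([520.2, 364.7,  68. ]), array([480.6, 399.3,  68. ])]
stick si [array([594.3, 302.1,  16. ]), array([549.5, 269.3,  16. ]), array([466.3, 407.2,  16. ]), array([488.7, 390.3,  68. ]), array([520.3, 353.8,  68. ])]
```

```bash
python3 - <<'E'
from h import *
cs=cam(vision.get_image("scene")); ci=cam(vision.get_image("side"))
for n,uv,z in[("faucet base",(365,102),0),("spout tip z150",(421,35),150),("spout tip z250",(421,35),250),("plates top",(398,130),60),("flask base",(294,198),0),("jar base",(261,247),0),("garlic",(272,218),0),("bowl near",(165,310),0),("sink right",(437,187),0)]: print(n,ray(cs,uv,z).round(0))
for n,uv,z in[("flask base",(456,305),0),("jar base",(377,248),0),("garlic",(421,273),0)]: print(n,ray(ci,uv,z).round(0))
E
```

```text
faucet base [ 838. -691.    0.]
spout tip z150 [  761. -1024.   150.]
spout tip z250 [ 679. -730.  250.]
plates top [ 629. -449.   60.]
flask base [779. -71.   0.]
jar base [752. 135.   0.]
garlic [787.  30.   0.]
bowl near [825. 391.   0.]
sink right [ 451. -303.    0.]
flask base [787. -78.   0.]
jar base [750. 130.   0.]
garlic [784.  23.   0.]
```

```bash
python3 -m crank '[[[-0.008,0,-0.02],[-0.032,0,0],0.0878],[[-0.008,0,-0.041],[-0.0656,0,0],0.0878],[[-0.008,0,-0.041],[-0.0656,0,0],0.0878],[[-0.008,0,-0.041],[-0.0656,0,0],0.0878],[[-0.008,0,-0.041],[-0.0656,0,0],0.0878],[[-0.008,0,-0.041],[-0.0656,0,0],0.0878],[[-0.008,0,-0.041],[-0.0656,0,0],0.0878],[[-0.008,0,-0.041],[-0.0656,0,0],0.0878]]'
```

```text
t: 1.02
ee_pos: [424.7, -471.4, 286.9]
orientation: [1.791, 0.692, -1.791]
ft_force: [0.9, -0.6, -0.7]
width: 87.9
```

```bash
python3 -m crank '[[[0,-0.001,-0.041],[-0.0656,0,0],0.0878],[[0,-0.001,-0.041],[-0.0656,0,0],0.0878],[[0,-0.001,-0.041],[-0.0656,0,0],0.0878],[[0,-0.001,-0.041],[-0.0656,0,0],0.0878],[[0,-0.001,-0.041],[-0.0656,0,0],0.0878],[[0,-0.001,-0.041],[-0.0656,0,0],0.0878],[[0,-0.001,-0.041],[-0.0656,0,0],0.0878],[[0,-0.001,-0.041],[-0.0656,0,0],0.0878]]' && python3 -m crank '[[[0,-0.001,-0.041],[-0.0656,0,0],0.0878],[[0,-0.001,-0.041],[-0.0656,0,0],0.0878],[[0,-0.001,-0.041],[-0.0656,0,0],0.0878],[[0,-0.001,-0.041],[-0.0656,0,0],0.0878],[[0,-0.001,-0.041],[-0.0656,0,0],0.0878],[[0,-0.001,-0.041],[-0.0656,0,0],0.0878],[[0,-0.001,-0.041],[-0.0656,0,0],0.0878],[[0,-0.001,-0.041],[-0.0656,0,0],0.0878]]'
```

```text
t: 1.68
ee_pos: [602.2, -199.6, 286.6]
orientation: [1.432, 1.047, -1.432]
ft_force: [-0.1, 0.6, 0.8]
width: 88.0
t: 2.35
ee_pos: [619.6, 124.5, 286.5]
orientation: [1.048, 1.304, -1.048]
ft_force: [0.5, -0.6, -0.5]
width: 88.1
```

```bash
python3 -m crank '[[[0,-0.001,-0.041],[-0.0656,0,0],0.0878],[[0,-0.001,-0.041],[-0.0656,0,0],0.0878],[[0,-0.001,-0.041],[-0.0656,0,0],0.0878],[[0,-0.001,-0.041],[-0.0656,0,0],0.0878],[[0,-0.001,-0.041],[-0.0656,0,0],0.0878],[[0,-0.001,-0.041],[-0.0656,0,0],0.0878],[[0,0,-0.02],[-0.02,0,0],0.0878],[[0,0,0],[0,0,0],0.0878]]'
python3 - <<'E'
from h import *
o=ctrl.get_obs(); print(o["ee_pos"],R.from_rotvec(o["orientation"]).as_matrix().round(3))
d=vision.get_image("wrist");cv2.imwrite("pics/w1.png",d["img"])
np.savez("w1.npz",pos=o["ee_pos"],ori=o["orientation"])
E
```

```text
t: 3.02
ee_pos: [510.0, 367.3, 286.5]
orientation: [0.732, 1.445, -0.731]
ft_force: [-0.1, -0.2, 0.0]
width: 87.8
[510.04844885 367.33660319 286.4944939 ] [[-0.001  0.806  0.591]
 [ 0.001  0.591 -0.806]
 [-1.    -0.    -0.001]]
```

View pics/w1.png

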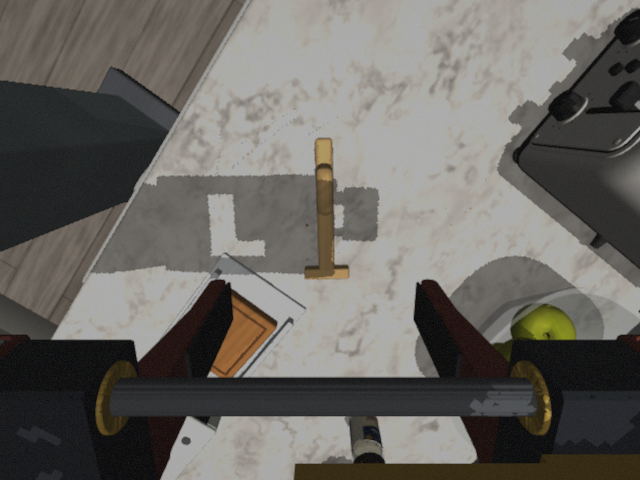

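```bash
python3 - <<'E'
from h import *
crop(cv2.imread("pics/w1.png"),270,125,110,160,3.7,"pics/w1z.png")
E
```

```text
(no output)
```

View pics/w1z.png

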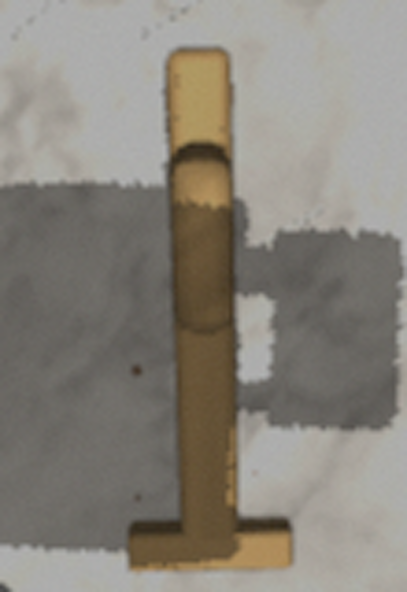

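```bash
python3 - <<'E'
from h import *
f=np.load("w1.npz");o=dict(ee_pos=f["pos"],orientation=f["ori"]);c=cam(vision.get_image("wrist"),o)
W=lambda u,v:(270+u/3.7-.35,125+v/3.7-.35)
g=lambda u,v,z:ray(c,W(u,v),z)
tail=g(199,50,16); nl=g(129,570,16);nr=g(293,568,16);n=(nl+nr)/2;tl,tr=g(167,70,16),g(231,70,16);bl,br=g(179,480,16),g(236,480,16)
hf=g(204,330,68);hr=g(201,150,68)
print("tail",tail,"nose",n,"L",np.linalg.norm(n-tail),"w",np.linalg.norm(nl-nr),"handle",hf,hr,(hf+hr)/2)
d=((bl+br)-(tl+tr))/2;print("bar dir",np.degrees(np.arctan2(d[1],d[0])),"tail->nose",np.degrees(np.arctan2(*(n-tail)[[1,0]])))
e=nl-nr;print("nose perp",np.degrees(np.arctan2(e[1],e[0]))+90, )
d=(n-tail)/np.linalg.norm(n-tail); print("grip est",n-120*d, tail+52*d)
M=R.from_rotvec(o["orientation"]).as_matrix();print("tool z ang",np.degrees(np.arctan2(M[1,2],M[0,2])))
G=(n-120*d+tail+52*d)/2
G=(G+(hf+hr)/2)/2; G[2]=29
print("delta tool",M.T@(G-o["ee_pos"]),G)
E
```

```text
tail [471.44725846 420.45599673  16.        ] nose [575.62869571 285.27851239  16.        ] L 170.66553296256842 w 55.76957709966323 handle [516.72656919 361.02413142  68.        ] [486.23331497 401.13129754  68.        ] [501.47994208 381.07771448  68.        ]
bar dir -52.522837829190195 tail->nose -52.37851883038188
nose perp -53.004503315246126
grip est [502.37563604 380.32581245  16.        ] [503.19025098 379.26883337  16.        ]
tool z ang -53.74034355216766
delta tool [257.5107448    1.39198498 -14.9668316 ] [502.13144279 380.4375187   29.        ]
```

```bash
python3 -m crank '[[[0.015,0.001,-0.015],[-0.02,0,0],0.0878],[[0.038,0,0],[0,0,0],0.0878],[[0.040,0,0],[0,0,0],0.0878],[[0.040,0,0],[0,0,0],0.0878],[[0.030,0,0],[0,0,0],0.0878],[[0.018,0,0],[0,0,0],0.0878],[[0,0,0],[0,0,0],0.0878],[[0,0,0],[0,0,0],0.0878]]'
python3 - <<'E'
from h import *
o=ctrl.get_obs(); print(o["ee_pos"],R.from_rotvec(o["orientation"]).as_matrix().round(3))
d=vision.get_image("wrist");cv2.imwrite("pics/w2.png",d["img"])
E
```

```text
t: 3.78
ee_pos: [505.2, 375.1, 104.9]
orientation: [0.721, 1.448, -0.724]
ft_force: [-0.3, 1.4, 0.7]
width: 87.9
[505.20050576 375.07119858 104.85385066] [[-0.002  0.799  0.601]
 [-0.001  0.601 -0.799]
 [-1.    -0.002  0.   ]]
```

View pics/w2.png

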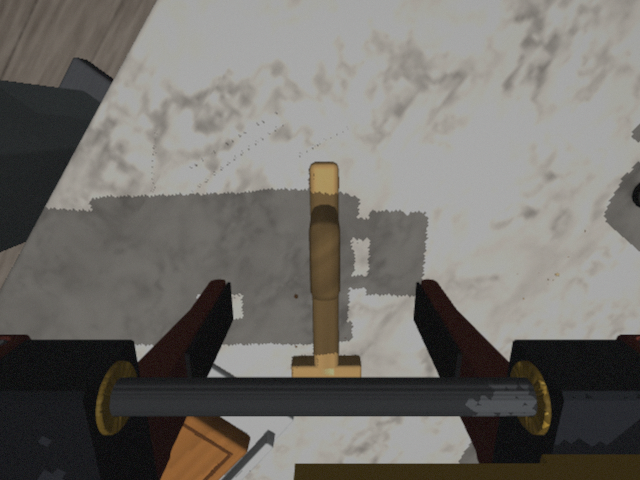

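```bash
python3 -m crank '[[[0.015,0.001,-0.006],[0,0,0],0.0878],[[0.025,0,0],[0,0,0],0.0878],[[0.020,0,0],[0,0,0],0.0878],[[0.012,0,0],[0,0,0],0.0878],[[0.004,0,0],[0,0,0],0.0878],[[0,0,0],[0,0,0],0.03],[[0,0,0],[0,0,0],0.005],[[0,0,0],[0,0,0],0.005]]'
python3 -m crank '[[[0,0,0],[0,0,0],0.005],[[0,0,0],[0,0,0],0.005],[[0,0,0],[0,0,0],0.005],[[0,0,0],[0,0,0],0.005],[[0,0,0],[0,0,0],0.005],[[0,0,0],[0,0,0],0.005],[[0,0,0],[0,0,0],0.005],[[0,0,0],[0,0,0],0.005]]'
```

```text
t: 4.5
ee_pos: [502.9, 382.6, 31.1]
orientation: [0.722, 1.447, -0.719]
ft_force: [-0.7, -0.4, -0.2]
width: 71.5
t: 5.17
ee_pos: [501.7, 382.0, 29.5]
orientation: [0.72, 1.448, -0.721]
ft_force: [-0.7, -0.9, -0.6]
width: 17.9
```

```bash
cat > plan.py <<'E'
import sys
from h import *
# usage: plan.py x y z yaw_deg(tool z) n  -> one row's shift/turn for n equal rows (const world velocity)
def pl(x,y,z,yaw,n,start=None):
    o=ctrl.get_obs() if start is None else start
    p=np.array(o["ee_pos"]); Rm=R.from_rotvec(o["orientation"])
    a=np.radians(yaw); zt=np.array([np.cos(a),np.sin(a),0]); xt=np.array([0,0,-1.]); Rt=R.from_matrix(np.stack([xt,np.cross(zt,xt),zt],1))
    rv=(Rm.inv()*Rt).as_rotvec()/n; d=(np.array([x,y,z])-p)/n
    for k in range(n):
        print(((Rm.as_matrix().T@d)/1000).round(4).tolist(),rv.round(4).tolist()); Rm=Rm*R.from_rotvec(rv)
if __name__=="__main__":
    v=[float(a) for a in sys.argv[1:]]; pl(*v[:4],int(v[4]))
E
python3 -m crank '[[[-0.005,0,0],[0,0,0],0.005],[[-0.010,0,0],[0,0,0],0.005],[[-0.020,0,0],[0,0,0],0.005],[[-0.030,0,0],[0,0,0],0.005],[[-0.030,0,0],[0,0,0],0.005],[[-0.020,0,0],[0,0,0],0.005],[[0,0,0],[0,0,0],0.005],[[0,0,0],[0,0,0],0.005]]'
python3 plan.py 520 130 270 -92 10
```

```text
t: 5.83
ee_pos: [502.5, 382.5, 146.3]
orientation: [0.723, 1.446, -0.718]
ft_force: [-0.2, 0.2, -0.9]
width: 18.0
[-0.0124, -0.0138, 0.0212] [0.0682, -0.0001, -0.0003]
[-0.0124, -0.0123, 0.0221] [0.0682, -0.0001, -0.0003]
[-0.0124, -0.0108, 0.0229] [0.0682, -0.0001, -0.0003]
[-0.0124, -0.0092, 0.0236] [0.0682, -0.0001, -0.0003]
[-0.0124, -0.0076, 0.0241] [0.0682, -0.0001, -0.0003]
[-0.0124, -0.0059, 0.0246] [0.0682, -0.0001, -0.0003]
[-0.0124, -0.0042, 0.0249] [0.0682, -0.0001, -0.0003]
[-0.0124, -0.0025, 0.0252] [0.0682, -0.0001, -0.0003]
[-0.0124, -0.0008, 0.0253] [0.0682, -0.0001, -0.0003]
[-0.0124, 0.0009, 0.0253] [0.0682, -0.0001, -0.0003]
```

```bash
python3 -m crank '[[[-0.0125,-0.014,0.021],[0.068,0,0],0.005],[[-0.0125,-0.0125,0.022],[0.068,0,0],0.005],[[-0.0125,-0.011,0.023],[0.068,0,0],0.005],[[-0.0125,-0.009,0.0235],[0.068,0,0],0.005],[[-0.0125,-0.0075,0.024],[0.068,0,0],0.005],[[-0.0125,-0.006,0.0245],[0.068,0,0],0.005],[[-0.0125,-0.004,0.025],[0.068,0,0],0.005],[[-0.0125,-0.0025,0.025],[0.068,0,0],0.005]]' && python3 -m crank '[[[-0.0125,-0.001,0.025],[0.068,0,0],0.005],[[-0.0125,0.001,0.025],[0.068,0,0],0.005],[[0,0,0],[0,0,0],0.005],[[0,0,0],[0,0,0],0.005],[[0,0,0],[0,0,0],0.005],[[0,0,0],[0,0,0],0.005],[[0,0,0],[0,0,0],0.005],[[0,0,0],[0,0,0],0.005]]'
python3 - <<'E'
from h import *
o=ctrl.get_obs(); print(o["ee_pos"],o["ft_force"],R.from_rotvec(o["orientation"]).as_matrix().round(3))
d=vision.get_image("wrist");cv2.imwrite("pics/w3.png",d["img"])
np.savez("w3.npz",pos=o["ee_pos"],ori=o["orientation"])
E
```

```text
t: 6.5
ee_pos: [514.7, 178.9, 243.3]
orientation: [1.133, 1.257, -1.138]
ft_force: [0.0, -0.8, -1.5]
width: 18.0
t: 7.17
ee_pos: [518.9, 131.3, 268.8]
orientation: [1.231, 1.195, -1.233]
ft_force: [0.8, -0.3, -0.6]
width: 17.9
[518.92212976 131.28608466 268.76726206] [ 0.81899812 -0.29928871 -0.57121461] [[-0.001  1.    -0.031]
 [-0.    -0.031 -1.   ]
 [-1.    -0.001  0.   ]]
```

View pics/w3.png

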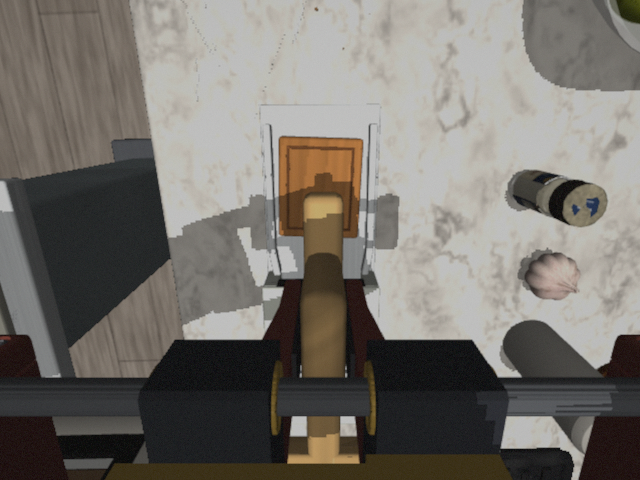

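Good overhead view: the bed's rear edge is near row 105, the board spans (280–363, 137–237), and the hood front is near row 280. I'll zoom in.

```bash
python3 - <<'E'
from h import *
crop(cv2.imread("pics/w3.png"),245,95,150,195,3.0,"pics/w3z.png")
E
```

```text
(no output)
```

View pics/w3z.png

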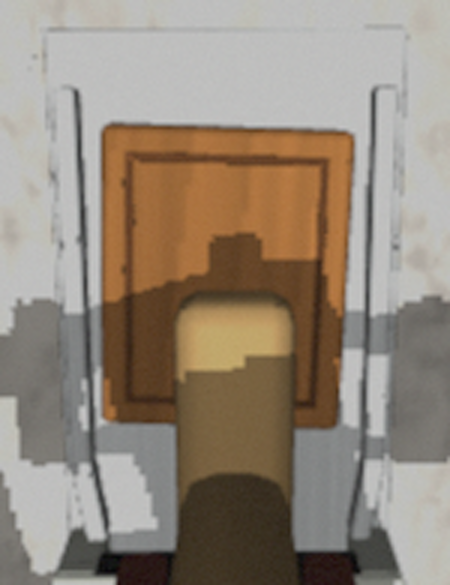

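```bash
python3 - <<'E'
from h import *
f=np.load("w3.npz");o=dict(ee_pos=f["pos"],orientation=f["ori"]);c=cam(vision.get_image("wrist"),o)
g=lambda u,v,z:ray(c,(245+u/3-.33,95+v/3-.33),z)
A=lambda d:np.degrees(np.arctan2(d[1],d[0]))
l,r=g(46,30,8),g(404,28,8);print("bed rear",l,r,(l+r)/2,"feed ang",A(l-r)+90, A(l-r)-90,np.linalg.norm(l-r))
fl=[g(78,90,24),g(91,455,24)];fr=[g(373,90,24),g(362,455,24)]
print("fence",fl,fr,A(fl[1]-fl[0]),A(fr[1]-fr[0]),"mid",(fl[0]+fr[0])/2,(fl[1]+fr[1])/2,"gap",np.linalg.norm(fl[0]-fr[0]))
B=[g(104,127,26),g(353,132,26),g(338,428,26),g(106,420,26)]
print("board",[b.round(1) for b in B],"ctr",sum(B)/4,"dir",A(B[3]-B[0]),A(B[2]-B[1]),"rear mid",(B[0]+B[1])/2, "rear ang",A(B[0]-B[1])-90)
print("bed edges",A(g(60,500,8)-l),A(g(393,500,8)-r))
E
```

```text
bed rear [453.59682972 233.40862902   8.        ] [581.17857982 230.0469487    8.        ] [517.38770477 231.72778886   8.        ] feed ang 268.49064981555364 88.49064981555364 127.62603124694796
fence [array([465.6895257, 212.6562063,  24.       ]), array([460.85838008,  78.59582223,  24.        ])] [array([568.39832774, 209.41881949,  24.        ]), array([564.87347958,  75.38504191,  24.        ])] -92.0638798195608 -91.50642910695967 mid [517.04392672 211.0375129   24.        ] [512.86592983  76.99043207  24.        ] gap 102.75981067161777
board [array([474.2, 200. ,  26. ]), array([561.2, 195.6,  26. ]), array([555.5,  87.2,  26. ]), array([467.8,  93. ,  26. ])] ctr [514.68462259 143.94148454  26.        ] dir -93.3954075836972 -93.00806807654389 rear mid [517.69570298 197.79069395  26.        ] rear ang 87.08638288354288
bed edges -92.87340426729575 -90.64744564559089
```

```bash
python3 plan.py 520.7 345 110 -91.8 7
```

```text
[0.0227, -0.0007, -0.0305] [-0.0, 0.0, 0.0001]
[0.0227, -0.0007, -0.0305] [-0.0, 0.0, 0.0001]
[0.0227, -0.0007, -0.0305] [-0.0, 0.0, 0.0001]
[0.0227, -0.0007, -0.0305] [-0.0, 0.0, 0.0001]
[0.0227, -0.0007, -0.0305] [-0.0, 0.0, 0.0001]
[0.0227, -0.0007, -0.0305] [-0.0, 0.0, 0.0001]
[0.0227, -0.0007, -0.0305] [-0.0, 0.0, 0.0001]
```

```bash
python3 -m crank '[[[0.01,-0.0007,-0.0305],[0,0,0],0.005],[[0.0227,-0.0007,-0.0305],[0,0,0],0.005],[[0.0227,-0.0007,-0.0305],[0,0,0],0.005],[[0.0227,-0.0007,-0.0305],[0,0,0],0.005],[[0.0227,-0.0007,-0.0305],[0,0,0],0.005],[[0.0227,-0.0007,-0.0305],[0,0,0],0.005],[[0.0227,-0.0007,-0.0305],[0,0,0],0.005],[[0.0127,0,0],[0,0,0],0.005]]' 
python3 - <<'E'
from h import *
d=vision.get_image("side");cv2.imwrite("pics/si2.png",d["img"]);crop(d["img"],150,130,250,190,3,"pics/si2z.png")
o=ctrl.get_obs(); print(o["ee_pos"],o["ft_force"])
E
```

```text
t: 7.93
ee_pos: [520.5, 348.8, 108.1]
orientation: [1.231, 1.196, -1.231]
ft_force: [-0.1, -0.3, -0.7]
width: 18.3
[519.15020759 345.6618045  106.13321225] [-0.77209802 -0.38970669 -3.1019317 ]
```

View pics/si2z.png

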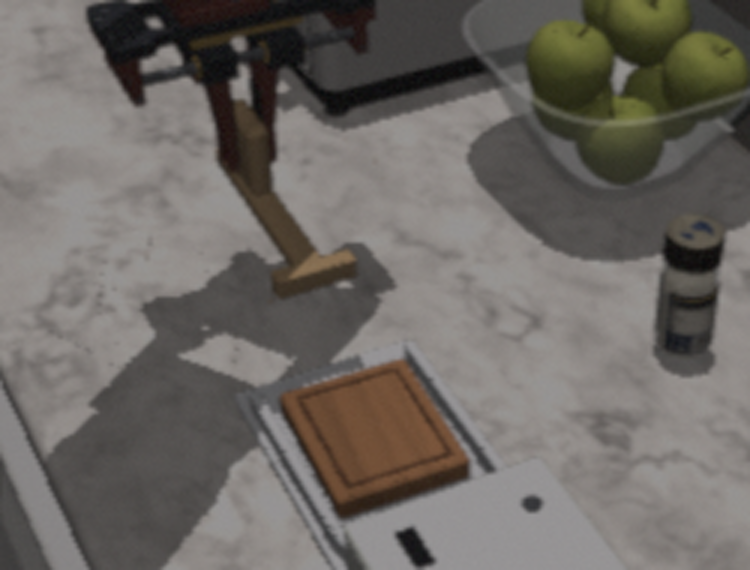

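```bash
python3 - <<'E'
from h import *
c=cam(vision.get_image("side"))
g=lambda u,v,z:ray(c,(150+u/3-.33,130+v/3-.33),z)
a,b=g(276,284,92.6),g(356,261,92.6);print(a,b,(a+b)/2,np.degrees(np.arctan2(*(b-a)[[1,0]])))
a,b=g(276,298,76.6),g(356,274,76.6);print(a,b,(a+b)/2)
print("board rear top",g(284,396,26),g(404,361,26),"bed rear",g(238,397,8),g(407,343,8))
o=ctrl.get_obs(); print(o["ee_pos"],o["ft_force"])
E
```

```text
[488.84866066 226.0321017   92.6       ] [544.78774523 224.23422255  92.6       ] [516.81820294 225.13316212  92.6       ] -1.840849571921232
[490.02554787 231.83070156  76.6       ] [547.11152065 230.71599092  76.6       ] [518.56853426 231.27334624  76.6       ]
board rear top [475.86726173 194.58945269  26.        ] [560.82614709 189.02031864  26.        ] bed rear [455.13886863 227.25859498   8.        ] [580.37554655 224.26997525   8.        ]
[519.3189264  344.18585775 107.69720355] [-0.49736785 -0.40866685 -1.15976635]
```

```bash
python3 -m crank '[[[0.010,0.001,0.008],[0,0,0],0.005],[[0.018,0,0],[0,0,0],0.005],[[0.018,0,0],[0,0,0],0.005],[[0.012,0,0],[0,0,0],0.005],[[0.006,0,0],[0,0,0],0.005],[[0.002,0,0],[0,0,0],0.005],[[0,0,0],[0,0,0],0.005],[[0,0,0],[0,0,0],0.005]]' 
python3 - <<'E'
from h import *
d=vision.get_image("side");cv2.imwrite("pics/si3.png",d["img"]);crop(d["img"],180,160,200,140,3.5,"pics/si3z.png")
for i in range(4):
  o=ctrl.get_obs(); print(o["t"],o["ee_pos"],o["ft_force"],R.from_rotvec(o["orientation"]).as_matrix()[:,2])
E
```

```text
t: 8.7
ee_pos: [522.8, 336.1, 45.5]
orientation: [1.234, 1.193, -1.232]
ft_force: [0.0, -0.6, -2.5]
width: 17.6
8.75 [522.84528877 336.28690526  45.63218328] [-0.4189163   0.4710217  -1.63950664] [-3.26865070e-02 -9.99465269e-01 -8.77048575e-04]
8.75 [522.84528877 336.28690526  45.63218328] [-0.4189163   0.4710217  -1.63950664] [-3.26865070e-02 -9.99465269e-01 -8.77048575e-04]
8.75 [522.84528877 336.28690526  45.63218328] [-0.4189163   0.4710217  -1.63950664] [-3.26865070e-02 -9.99465269e-01 -8.77048575e-04]
8.75 [522.84528877 336.28690526  45.63218328] [-0.4189163   0.4710217  -1.63950664] [-3.26865070e-02 -9.99465269e-01 -8.77048575e-04]
```

View pics/si3z.png

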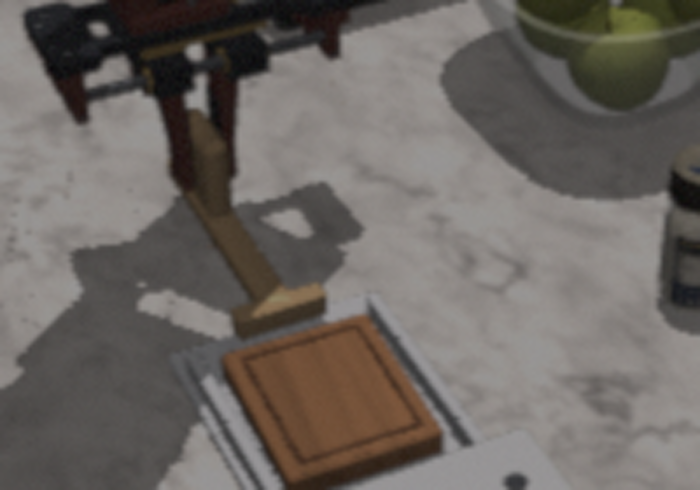

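```bash
python3 -m crank '[[[0.002,-0.001,0],[0,0,0],0.005],[[0.002,-0.001,0],[0,0,0],0.005],[[0.001,0,0],[0,0,0],0.005],[[0,0,0],[0,0,0],0.005],[[0,0,0],[0,0,0],0.005],[[0,0,0],[0,0,0],0.005],[[0,0,0],[0,0,0],0.005],[[0,0,0],[0,0,0],0.005]]' 
python3 - <<'E'
from h import *
d=vision.get_image("side");crop(d["img"],220,220,100,60,7,"pics/si4z.png")
o=ctrl.get_obs(); print(o["t"],o["ee_pos"],o["ft_force"])
E
```

```text
t: 9.42
ee_pos: [520.2, 336.2, 39.7]
orientation: [1.233, 1.194, -1.233]
ft_force: [-0.5, -0.7, -0.6]
width: 17.7
9.4667 [520.19500584 336.14025862  39.66378333] [-0.06699345  0.44822975 -1.84977791]
```

View pics/si4z.png

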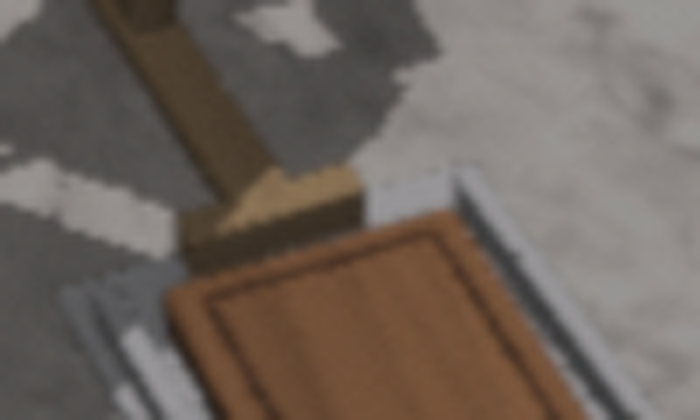

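```bash
python3 -m crank '[[[0,0,0.004],[0,0,0],0.005],[[0,0,0.006],[0,0,0],0.005],[[0,0,0.006],[0,0,0],0.005],[[0,0,0.008],[0,0,0],0.005],[[0,0,0.008],[0,0,0],0.005],[[0,0,0.008],[0,0,0],0.005],[[0,0,0.008],[0,0,0],0.005],[[0,0,0.008],[0,0,0],0.005]]'
python3 - <<'E'
from h import *
d=vision.get_image("side");crop(d["img"],200,200,150,110,5,"pics/si5z.png")
d=vision.get_image("scene");crop(d["img"],270,190,150,150,4,"pics/sc5z.png")
o=ctrl.get_obs(); print(o["t"],o["ee_pos"],o["ft_force"],R.from_rotvec(o["orientation"]).as_matrix()[:,2])
E
```

```text
t: 10.13
ee_pos: [518.3, 279.1, 39.7]
orientation: [1.233, 1.193, -1.233]
ft_force: [-0.4, 1.3, -1.2]
width: 18.1
10.2333 [518.0084276  278.55580801  39.55194522] [-0.45956178  0.06861554 -1.65177215] [-3.37696726e-02 -9.99429363e-01  7.46285172e-04]
```

View pics/si5z.png

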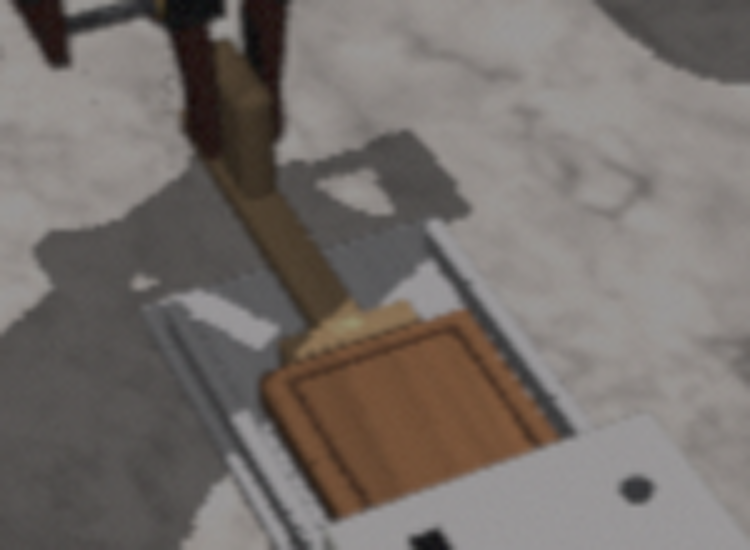

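View pics/sc5z.png

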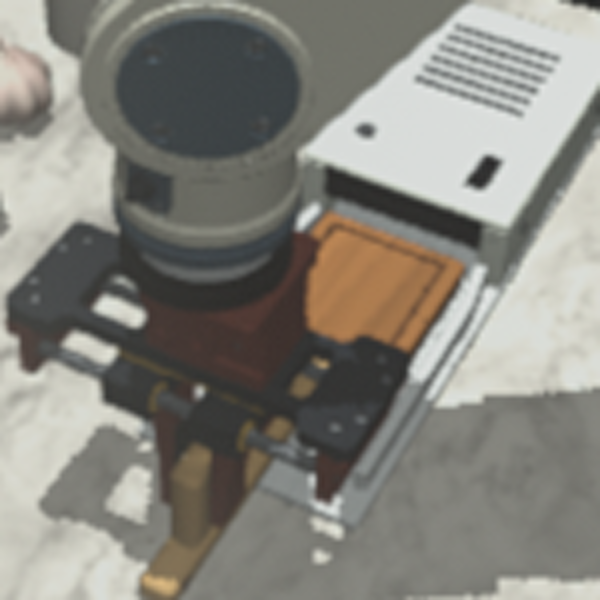

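```bash
python3 -m crank '[[[0,0,0.006],[0,0,0],0.005],[[0,0,0.007],[0,0,0],0.005],[[0,0,0.007],[0,0,0],0.005],[[0,0,0.007],[0,0,0],0.005],[[0,0,0.007],[0,0,0],0.005],[[0,0,0.007],[0,0,0],0.005],[[0,0,0.007],[0,0,0],0.005],[[0,0,0.007],[0,0,0],0.005]]'
python3 -c "
from h import *
o=ctrl.get_obs(); print(o['t'],o['ee_pos'],o['ft_force'],o['moment'])"
```

```text
t: 10.9
ee_pos: [516.5, 224.5, 39.7]
orientation: [1.233, 1.194, -1.233]
ft_force: [-0.5, 1.4, -0.1]
width: 18.0
10.9 [516.52279454 224.49635155  39.68686386] [-0.54734371  1.39621698 -0.08765124] [ 0.21329951 -0.14445097 -0.00291229]
```

```bash
python3 -m crank '[[[0,0,0.005],[0,0,0],0.005],[[0,0,0.005],[0,0,0],0.005],[[0,0,0.005],[0,0,0],0.005],[[0,0,0.005],[0,0,0],0.005],[[0,0,0.005],[0,0,0],0.005],[[0,0,0.005],[0,0,0],0.005],[[0,0,0.005],[0,0,0],0.005],[[0,0,0.005],[0,0,0],0.005]]'
python3 -c "
from h import *
o=ctrl.get_obs(); print(o['t'],o['ee_pos'],o['ft_force'],o['moment'])"
```

```text
t: 11.57
ee_pos: [515.8, 185.7, 39.9]
orientation: [1.235, 1.193, -1.232]
ft_force: [0.2, 5.7, 0.4]
width: 18.0
11.5667 [515.82778161 185.67825722  39.93748162] [0.1732835  5.68209619 0.40967287] [ 1.09778144 -0.07138243  0.01060176]
```

```bash
python3 -m crank '[[[0,0,0.004],[0,0,0],0.005],[[0,0,0.004],[0,0,0],0.005],[[0,0,0.004],[0,0,0],0.005],[[0,0,0.004],[0,0,0],0.005],[[0,0,0.003],[0,0,0],0.005],[[0,0,0.003],[0,0,0],0.005],[[0,0,0.003],[0,0,0],0.005],[[0,0,0.003],[0,0,0],0.005]]'
python3 -m crank '[[[0,0,0.001],[0,0,0],0.005],[[0,0,0.001],[0,0,0],0.005],[[0,0,0.001],[0,0,0],0.005],[[0,0,0.001],[0,0,0],0.005],[[0,0,0.001],[0,0,0],0.005],[[0,0,0.001],[0,0,0],0.005],[[0,0,0.001],[0,0,0],0.005],[[0,0,0.001],[0,0,0],0.005]]'
```

```text
t: 12.23
ee_pos: [514.9, 157.7, 39.9]
orientation: [1.235, 1.193, -1.232]
ft_force: [0.1, 6.2, 0.4]
width: 18.0
t: 12.9
ee_pos: [514.5, 149.8, 39.9]
orientation: [1.235, 1.194, -1.232]
ft_force: [-1.0, 5.3, -1.0]
width: 18.0
```

```bash
python3 -m crank '[[[0,0,0.0005],[0,0,0],0.005],[[0,0,0.0005],[0,0,0],0.005],[[0,0,0.0005],[0,0,0],0.005],[[0,0,0.0005],[0,0,0],0.005],[[0,0,0.0005],[0,0,0],0.005],[[0,0,0.0005],[0,0,0],0.005],[[0,0,0.0005],[0,0,0],0.005],[[0,0,0.0005],[0,0,0],0.005]]'
```

```text
t: 13.57
ee_pos: [514.4, 145.8, 39.9]
orientation: [1.235, 1.193, -1.232]
ft_force: [-0.8, 5.5, -0.2]
width: 17.9
```

```bash
python3 -m crank '[[[0,0,0.0005],[0,0,0],0.005],[[0,0,0.0005],[0,0,0],0.005],[[0,0,0.0005],[0,0,0],0.005],[[0,0,0.0005],[0,0,0],0.005],[[0,0,0.0005],[0,0,0],0.005],[[0,0,0.0005],[0,0,0],0.005],[[0,0,0.0005],[0,0,0],0.005],[[0,0,0.0005],[0,0,0],0.005]]'; python3 -c "
from h import *
o=ctrl.get_obs(); print(o['t'],o['ee_pos'],o['ft_force'],o['moment'])"
```

```text
t: 14.23
ee_pos: [514.3, 141.8, 39.9]
orientation: [1.235, 1.193, -1.232]
ft_force: [0.9, 6.7, -0.7]
width: 17.8
14.2333 [514.26075288 141.80935812  39.88752146] [ 0.93343274  6.7103988  -0.6731163 ] [ 1.08974306 -0.08541432  0.03192212]
```

```bash
python3 -m crank '[[[0,0,0.0005],[0,0,0],0.005],[[0,0,0.0005],[0,0,0],0.005],[[0,0,0.0005],[0,0,0],0.005],[[0,0,0.0005],[0,0,0],0.005],[[0,0,0.0005],[0,0,0],0.005],[[0,0,0.0005],[0,0,0],0.005],[[0,0,0.0005],[0,0,0],0.005],[[0,0,0.0005],[0,0,0],0.005]]'; python3 -c "
from h import *
o=ctrl.get_obs(); print(o['t'],o['ee_pos'],o['ft_force'],o['moment'])"
```

```text
t: 14.9
ee_pos: [514.3, 138.4, 40.1]
orientation: [1.236, 1.194, -1.232]
ft_force: [-0.4, 10.6, -0.0]
width: 18.0
14.9 [514.32087951 138.41898793  40.05935961] [-0.37203865 10.62255636 -0.03850441] [ 1.86949996  0.01672852 -0.08343741]
```

```bash
sleep 0; python3 -c "
from h import *
o=ctrl.get_obs(); print(o['ft_force'][1]<8.5)"; python3 -m crank '[[[0,0,0.0004],[0,0,0],0.005],[[0,0,0.0004],[0,0,0],0.005],[[0,0,0.0004],[0,0,0],0.005],[[0,0,0.0004],[0,0,0],0.005],[[0,0,0.0004],[0,0,0],0.005],[[0,0,0.0004],[0,0,0],0.005],[[0,0,0.0004],[0,0,0],0.005],[[0,0,0.0004],[0,0,0],0.005]]'; python3 -c "
from h import *
o=ctrl.get_obs(); print(o['t'],o['ee_pos'],o['ft_force'],o['moment'])"
```

```text
False
t: 15.57
ee_pos: [514.5, 136.1, 40.3]
orientation: [1.238, 1.194, -1.231]
ft_force: [-1.2, 16.4, 1.8]
width: 17.7
15.5667 [514.51770362 136.05704342  40.26014865] [-1.16598934 16.39521608  1.80338809] [ 2.78004442  0.13948802 -0.08163372]
```

```bash
python3 -c "
from h import *
for i in range(3):
  d=vision.get_image('side');o=ctrl.get_obs(); print(o['t'],o['ee_pos'],o['ft_force'],o['moment'])
cv2.imwrite('pics/si6.png',d['img']);crop(d['img'],200,200,200,150,4,'pics/si6z.png')"
```

```text
15.6167 [514.52439218 136.03974369  40.24488647] [-0.75358633 15.03384385  1.10522399] [ 2.60602288  0.17028837 -0.03165393]
15.6667 [514.50924625 136.03227357  40.25848055] [-1.18700439 14.65627488  1.08232341] [ 2.61305269  0.17574018 -0.06845264]
15.7167 [514.53351681 136.04713759  40.24817018] [-0.54949919 14.92180813  1.08061791] [ 2.68516565  0.12852902 -0.08135429]
```

View pics/si6z.png

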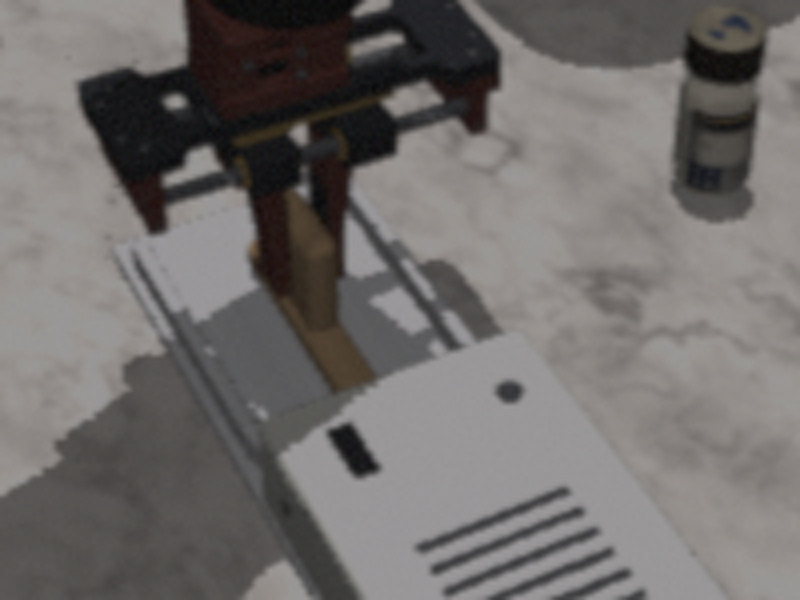

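```bash
python3 -m crank '[[[0,0,-0.001],[0,0,0],0.005],[[0,0,-0.002],[0,0,0],0.005],[[0,0,-0.003],[0,0,0],0.005],[[0,0,-0.006],[0,0,0],0.005],[[0,0,-0.01],[0,0,0],0.005],[[0,0,-0.015],[0,0,0],0.005],[[0,0,-0.02],[0,0,0],0.005],[[0,0,-0.02],[0,0,0],0.005]]' && python3 -m crank '[[[0,0,-0.02],[0,0,0],0.005],[[0,0,-0.02],[0,0,0],0.005],[[0,0,-0.02],[0,0,0],0.005],[[0,0,-0.02],[0,0,0],0.005],[[0,0,-0.02],[0,0,0],0.005],[[-0.02,0,-0.02],[0,0,0],0.005],[[-0.025,0,-0.02],[0,0,0],0.005],[[-0.025,0,-0.01],[0,0,0],0.005]]'
python3 -c "
from h import *
o=ctrl.get_obs(); print(o['t'],o['ee_pos'],o['ft_force'],o['moment'])
d=vision.get_image('side');cv2.imwrite('pics/si7.png',d['img']);d=vision.get_image('scene');cv2.imwrite('pics/sc7.png',d['img'])"
```

```text
t: 16.38
ee_pos: [515.9, 212.0, 39.6]
orientation: [1.233, 1.193, -1.234]
ft_force: [1.0, -0.2, -1.7]
width: 18.1
t: 17.05
ee_pos: [520.2, 363.4, 109.8]
orientation: [1.231, 1.195, -1.233]
ft_force: [0.2, -0.7, -1.6]
width: 18.0
17.05 [520.16932593 363.3558447  109.80492036] [ 0.2123611  -0.70282266 -1.57478206] [ 0.02180629 -0.13231844  0.01123537]
```

View pics/si7.png

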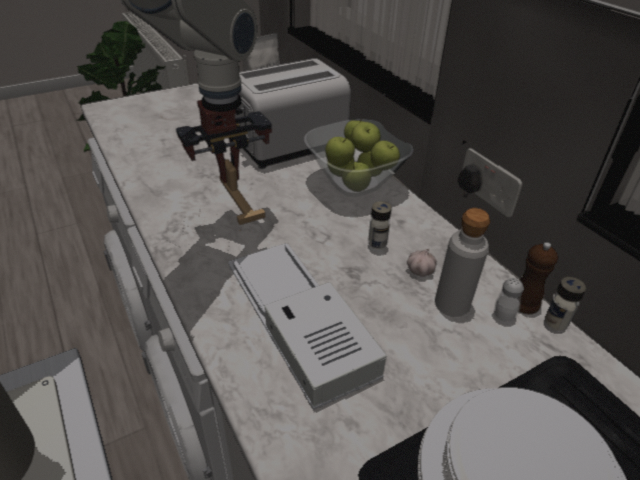

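View pics/sc7.png

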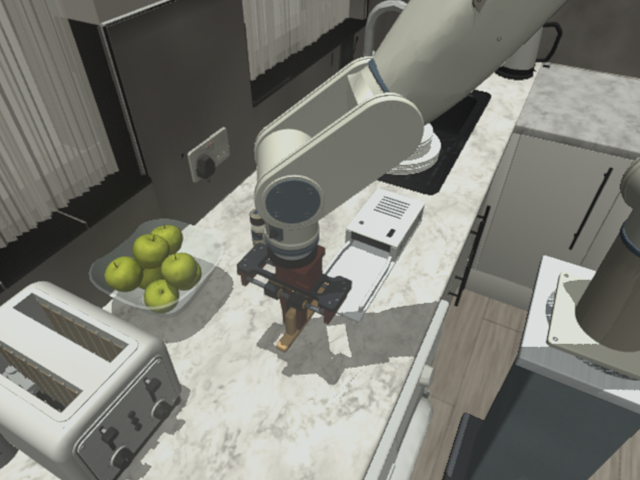

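```bash
python3 plan.py 500 392 70 -53 8
```

```text
[0.0055, -0.003, -0.0033] [-0.0845, -0.0003, -0.001]
[0.0055, -0.0027, -0.0035] [-0.0845, -0.0003, -0.001]
[0.0055, -0.0024, -0.0037] [-0.0845, -0.0003, -0.001]
[0.0055, -0.0021, -0.0039] [-0.0845, -0.0003, -0.001]
[0.0055, -0.0017, -0.0041] [-0.0845, -0.0003, -0.001]
[0.0055, -0.0014, -0.0042] [-0.0845, -0.0003, -0.001]
[0.0055, -0.001, -0.0043] [-0.0845, -0.0003, -0.001]
[0.0055, -0.0006, -0.0044] [-0.0845, -0.0003, -0.001]
```

```bash
python3 -m crank '[[[0.0055,-0.003,-0.0033],[-0.0845,0,0],0.005],[[0.0055,-0.0027,-0.0035],[-0.0845,0,0],0.005],[[0.0055,-0.0024,-0.0037],[-0.0845,0,0],0.005],[[0.0055,-0.002,-0.004],[-0.0845,0,0],0.005],[[0.0055,-0.0017,-0.004],[-0.0845,0,0],0.005],[[0.0055,-0.0014,-0.0042],[-0.0845,0,0],0.005],[[0.0055,-0.001,-0.0043],[-0.0845,0,0],0.005],[[0.0055,-0.0006,-0.0044],[-0.0845,0,0],0.005]]' && python3 -m crank '[[[0.010,0,0],[0,0,0],0.005],[[0.010,0,0],[0,0,0],0.005],[[0.006,0,0],[0,0,0],0.005],[[0.004,0,0],[0,0,0],0.005],[[0.002,0,0],[0,0,0],0.005],[[0.002,0,0],[0,0,0],0.005],[[0,0,0],[0,0,0],0.005],[[0,0,0],[0,0,0],0.005]]'
python3 -c "
from h import *
d=vision.get_image('side')
o=ctrl.get_obs(); print(o['t'],o['ee_pos'],o['ft_force'],o['moment'],R.from_rotvec(o['orientation']).as_matrix().round(3))"
```

```text
t: 17.82
ee_pos: [497.0, 387.3, 64.0]
orientation: [0.719, 1.449, -0.722]
ft_force: [-0.1, -1.1, -0.6]
width: 17.8
t: 18.48
ee_pos: [498.3, 388.0, 31.9]
orientation: [0.724, 1.447, -0.724]
ft_force: [0.7, -0.5, -1.0]
width: 17.6
18.5333 [498.34312616 388.06500947  32.02316551] [-0.57513698  0.04831524 -0.99583878] [-0.01044784 -0.10040373  0.0336767 ] [[ 0.001  0.8    0.6  ]
 [ 0.     0.6   -0.8  ]
 [-1.     0.001 -0.   ]]
```

Lower gently until touch, then look for the contact force.

```bash
python3 -m crank '[[[0.0005,0,0],[0,0,0],0.005],[[0.0005,0,0],[0,0,0],0.005],[[0.0005,0,0],[0,0,0],0.005],[[0.0005,0,0],[0,0,0],0.005],[[0.0004,0,0],[0,0,0],0.005],[[0.0003,0,0],[0,0,0],0.005],[[0,0,0],[0,0,0],0.005],[[0,0,0],[0,0,0],0.005]]'
python3 -c "
from h import *
d=vision.get_image('side');crop(d['img'],180,150,130,110,5,'pics/si8z.png')
o=ctrl.get_obs(); print(o['t'],o['ee_pos'],o['ft_force'],o['moment'])"
```

```text
t: 19.2
ee_pos: [498.1, 387.9, 29.4]
orientation: [0.724, 1.447, -0.723]
ft_force: [-1.4, -1.8, 6.1]
width: 17.7
19.25 [498.11510413 387.88670437  29.33477819] [-1.81491002 -1.61632391  5.30958413] [-0.19470942  0.31050785  0.0701136 ]
```

View pics/si8z.png

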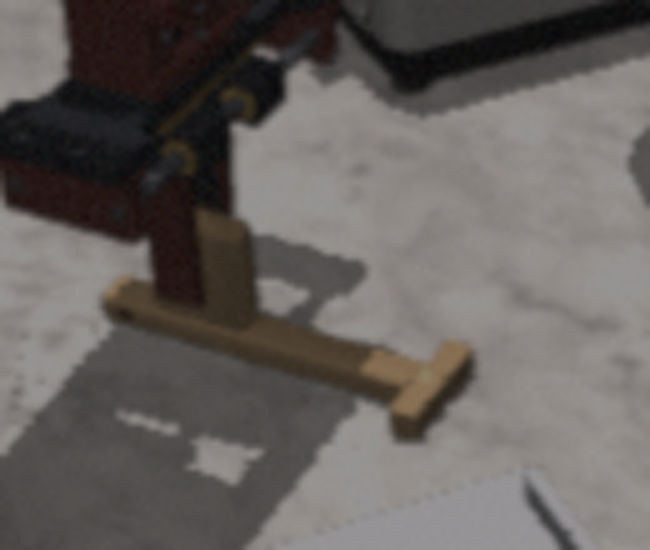

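The stick is down flat, with about 6 N of contact. I'll open the jaws, rise and retreat.

```bash
python3 -m crank '[[[0,0,0],[0,0,0],0.03],[[0,0,0],[0,0,0],0.05],[[0,0,0],[0,0,0],0.06],[[0,0,0],[0,0,0],0.06],[[0,0,0],[0,0,0],0.06],[[0,0,0],[0,0,0],0.06],[[0,0,0],[0,0,0],0.06],[[0,0,0],[0,0,0],0.06]]' && python3 -m crank '[[[-0.005,0,0],[0,0,0],0.06],[[-0.010,0,0],[0,0,0],0.06],[[-0.02,0,0],[0,0,0],0.06],[[-0.03,0,0],[0,0,0],0.06],[[-0.035,0,0],[0,0,0],0.06],[[-0.035,0,0],[0,0,0],0.06],[[-0.03,0,0],[0,0,0],0.06],[[-0.01,0,0],[0,0,0],0.06]]' && python3 -m crank '[[[-0.01,0,-0.02],[0,0,0],0.06],[[-0.01,0,-0.02],[0,0,0],0.06],[[-0.01,0,-0.02],[0,0,0],0.06],[[0,0,-0.01],[0,0,0],0.06],[[0,0,0],[0,0,0],0.06],[[0,0,0],[0,0,0],0.06],[[0,0,0],[0,0,0],0.06],[[0,0,0],[0,0,0],0.06]]'
python3 -c "
from h import *
for n in('side','scene','wrist'):
  d=vision.get_image(n);cv2.imwrite('pics/%s9.png'%n,d['img'])
o=ctrl.get_obs(); print(o['t'],o['ee_pos'],o['ft_force'])"
```

```text
t: 19.92
ee_pos: [498.0, 387.9, 28.9]
orientation: [0.723, 1.447, -0.724]
ft_force: [-0.4, 0.1, 0.7]
width: 59.9
t: 20.58
ee_pos: [500.1, 389.5, 210.2]
orientation: [0.729, 1.443, -0.717]
ft_force: [0.5, 1.1, -0.3]
width: 59.6
t: 21.25
ee_pos: [456.3, 442.8, 233.0]
orientation: [0.723, 1.447, -0.726]
ft_force: [-1.0, -0.5, -0.4]
width: 60.0
21.4 [456.43107885 443.19855026 233.44277496] [-0.17286632  0.67091644 -0.861394  ]
```

View pics/side9.png

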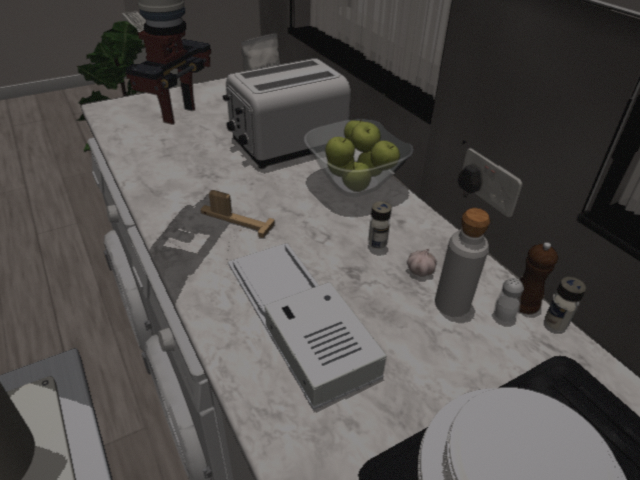

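View pics/wrist9.png

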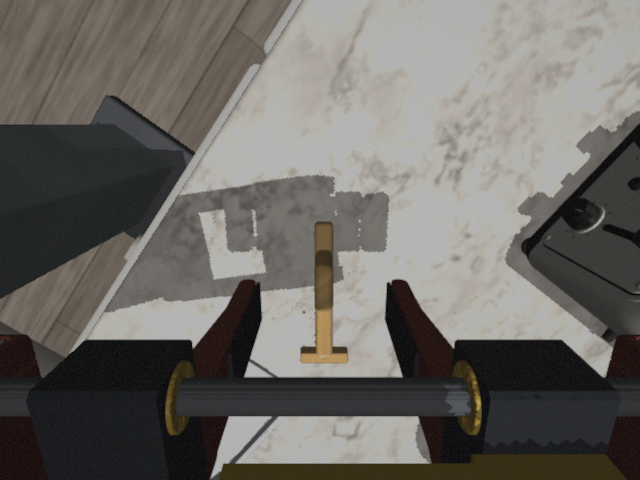

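View pics/scene9.png

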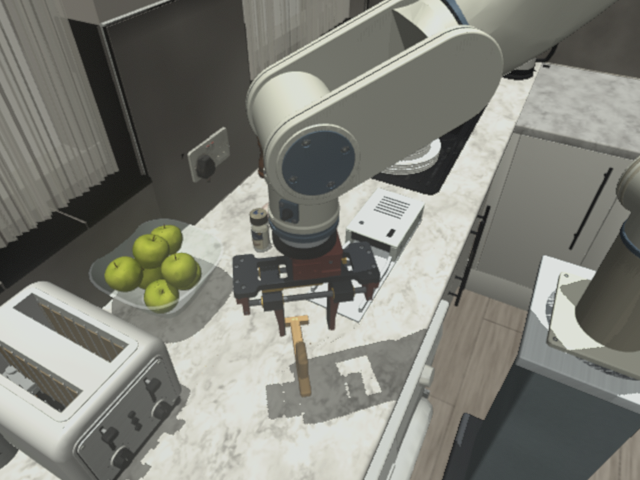

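The stick lies flat at about (237,217) in the side view, clear of the bed. The bed is empty, and the jar, garlic and flask haven't moved.

```bash
python3 -c "
from workcell import workorder
print(workorder.close_job())"
```

```text
the job is handed in; nothing more can be done
None
```

The board is in the steriliser against the buffer, and I handed the job in at about 21 s of the 72 s allowed.

- **Push:** I gripped the stick by its handle, set its nose behind the board on the bed and pushed the board in under the guard. Drag under the hold-down bar was about 5.7 N. The buffer was met roughly 130 mm past the mouth. I stopped with a steady 14.9 N, about 9 N above the drag and inside the 7 to 10 N target. The gripper never came near the board.
- **Overshoot:** I sent one 3 mm push step before reading that the buffer had already been touched. For a moment the force read 16.4 N in total, about 10.7 N above the drag, before settling to 14.9 N.
- **Stick:** I drew it straight out and laid it down with about 6 N of contact. It ended flat on the worktop near where it started, clear of the steriliser, and the gripper was then opened and moved away.
- **Last checks:** The final pictures show the bed empty, the stick flat, and the jar, garlic and flask where they were. The arm was touching nothing.
- **Not confirmed:** The board's final position against the pad is hidden by the hood, so I inferred it from the force and the empty bed. The cameras disagreed by about 5 mm on the steriliser's position along the feed direction, so the depth is approximate.

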